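# Open the desk connection box by its hidden catch

## Task

A microphone line has to be plugged in: open the low connection box on the desk, using a fingertip only and grasping nothing. Run the fingertip along the top of the black rail at the front of the box until it drops into the finger groove, then press down inside the groove until the catch lets the lid spring up. Push the half-open lid gently over, past upright, so that it stays right back and the sockets are free, and leave the things around the box where they lie.

Things in the scene. Friction and masses are not known exactly. Their poses are not given: they have to be found in the camera images.
- conn_box: Grey desk connection box, 180 x 296 x 58 mm (x, y, z), screwed down. Origin: centre of its underside; x points away from the operator to the hinge, y left along the rail, z up. Front 50 mm (x -90 to -40): black rail, flat top 58 mm above the desk. Behind it (x -39 to +78) the thin grey lid, 277 mm long, flush with the rail, hinged at x = 78, z = 56; then a 12 mm beam.
- rail_left (a point): Left end of the rail, centre line of its top (x -65, y +140, z 58 mm in the box frame). The rail is five butted black blocks, each 56 mm long in y and 50 mm wide. Four are solid and flat; one, at any of the five places, has the finger groove. Where it sits is not given: find it.
- rail_right (a point): Right end of the rail, centre line of its top (x -65, y -140, z 58 mm in the box frame). The groove is centred in its block: 47 mm long in y, across the rail and open at the front, 12 mm deep down to the catch's black finger plate (45 mm in y, box x -88 to -48), which sinks when pressed. The bolt stands in the rear 6 mm of the groove.
- catch (a joint): Finger plate in the groove, m pressed straight down: 0 at rest, 0.007 at its stop. It yields from about 2 N, takes about 5 N at 5 mm and 6 N at the stop. Its wedge draws the bolt back towards the operator (up to 6 mm, into the rear of the groove), which frees the lid at about 0.004. It springs back when released.
- box_lid (a joint): Lid angle, rad: 0 shut and latched, 1.57 upright, 1.95 at its rear stop. Once freed, a weak damped spring lifts it in 1 to 2 s; it stops by itself at about 1.0 to 1.3. The friction hinge then holds it wherever it is pushed to (under 2 N at the edge).
- lid_edge (a point): Middle of the lid's front edge (117 mm from the hinge line; 54 mm above the desk when shut, about 160 mm when half open). The lid is 3 mm thick.
- presenter_mic: Hand microphone lying on the desk behind and left of the box, 198 x 55 x 55 mm; origin at the centre of its underside. To be left alone.
- tape: Roll of masking tape lying flat, right of the box, 102 mm across, 25 mm high; origin at the centre of its underside. To be left alone.
- cassette: Audio cassette, 64 x 100 x 12 mm, far in front and left of the box; origin at the centre of its underside. To be left alone.
- usb_stick: Memory stick on a key ring, 95 x 27 x 14 mm, in front and left of the box; origin at the centre of its underside. To be left alone.

How it is judged (in metres and radians):
On the way, in this order (a step that is already met when the one before it is completed fails the run):
1. a fingertip rests on the rail (something is felt by the fingers) before the catch is pressed (contact force between the fingers and anything else above 0.2 N and value of joint catch below 0.003 m and value of joint box_lid below 0.1 rad), for 0.1 s.
2. the finger plate in the groove is pressed down by the fingers far enough to draw the bolt (past 3.3 mm) (value of joint catch above 0.0033 m and contact force between the fingers and anything else above 0.5 N), for 0.05 s.
3. the lid has been pushed over past upright (value of joint box_lid above 1.65 rad), for 0.2 s.
At the end, for the whole second after the job is handed in: The lid stands back past upright (at least 1.65 rad, 95 degrees, open) and stays there, the catch has sprung back, and nothing around the box was moved by 15 mm or more (value of joint box_lid above 1.65 rad and value of joint catch below 0.001 m and linear speed of each of presenter_mic, tape, cassette, usb_stick below 0.02 m/s); the robot touches nothing.
It fails at once if the hand microphone is moved by more than 15 mm or lifted (distance of presenter_mic from where it was at the start of the episode above 0.015 m).
It fails at once if the tape roll is moved by more than 15 mm or lifted (distance of tape from where it was at the start of the episode above 0.015 m).
It fails at once if the cassette is moved by more than 15 mm or lifted (distance of cassette from where it was at the start of the episode above 0.015 m).
It fails at once if the memory stick is moved by more than 15 mm or lifted (distance of usb_stick from where it was at the start of the episode above 0.015 m).
It fails at once if the lid or case is struck, levered or gripped hard (over 20 N) (contact force between the fingers and conn_box above 20 N).
It also fails if it takes over 72 s, if anything falls off the work surface, if the arm or the gripper's body presses on something with over 40 N, if the wrist force passes 120 N, or if a joint passes its speed limit or range.

## Robot

A 6-joint arm with a two-finger parallel gripper is mounted at the origin on a cart in front of the work surface, level with it; the furniture and walls round the work are solid. World frame = base frame: x ahead of the robot, y to its left, z up, the work surface at z = 0. Lengths are in mm, angles in rad, forces in N, time in s.
With the tool pointing down it reaches from about 325 to 1000 mm from the base axis. Payload 5.1 kg.
Tool frame: the origin (TCP) lies midway between the tips of the shut fingers; the grasp point (between the pads) lies 19 mm behind it; z points along the fingers, y is the line along which they close (so a half turn about z gives the same grasp; the last joint's range is limited). The gripper opens to 85 mm and grips with 20 to 120 N. Pads are 22 mm wide; open, the fingers measure 114 mm over their backs; the gripper's body (76 mm by 85 mm) begins 54 mm behind the grasp point. The pads swing forward as they close: fully open they stand 13 mm farther back than shut.
Start: joints at [1.23, 0.124, 1.65, -0, 1.367, -0.083], TCP at [165.742, 628.502, 231.322] pointing down, gripper open.
Joint ranges: [-2.61, 2.61], [-1.02, 2.33], [0.03, 2.71], [-1.35, 4.49], [0.32, 2.68], [-2.91, 2.91]. Speed limits (rad/s): [2.57, 2.57, 3.14, 3.14, 3.14, 3.14].

## Interface

Orientations are given as a rotation vector (axis times angle).
In Python, from cell import env gives the robot as it stands.
- The arm moves only by the tool step_arm, never from a script. Its argument "motion" is text: rows parted by semicolons, each of 5 numbers parted by spaces: the shift along the tool's x, y, z normalised to -1 to 1, where 1 is 0.6 m, then the turn about the tool's z normalised to -1 to 1, where 1 is 180 degrees, then the gripper's target within -1 to 1 (fully open at 1, half-way at 0, shut at -1). In form: dx dy dz twist fingers; .... A call has 1 to 10 rows; each row is the pose to reach, as a shift and turn from the pose commanded when the call began, along the tool's axes at that moment, turning the shorter way round; what a row does not reach only later rows make up. A row lasts 1/10 s, in which the tool goes at most 50 mm and 8.59 degrees, less where a joint would pass 70% of its speed; a pose out of reach is approached as far as the arm can. A call with a number of a shift or a turn outside -1 to 1 is refused whole. A call with a gripper value outside its range is refused whole. The fingers move at their own pace and stop on an object; "force" is the grip in N (left out, the last holds). Time passes only in rows, so rows that repeat a pose let the fingers close. It gives the time, the measured TCP pose, the force, the opening and the grip force at its end, in the units of the state.
- env.observe(): the state, without advancing time (a new reading comes with each control period).
- env.read_camera(name): name is "scene" or "top" or "wrist"; returns a dict with "image" (400x640x3 uint8, red, green, blue), "vertical_fov" (degrees; the focal length in pixels is half the picture's height over the tangent of half this angle, whatever the lens; pixels are square), "cx", "cy" (the principal point, pixels), "k1" (the pictures are not rectified: a ray, as slopes to the right and down, at radius r is drawn at 1 + k1 r^2 times it, then the intrinsics apply), "rvec" (rotation vector, rad) and "tvec" (3), from world to camera coordinates, as OpenCV has them. Camera axes: x right, y down, z forward; pixel columns grow to the right and rows downward; lengths in mm; the calibration is good to about 2 mm. A picture is of the moment at which its call begins. There is no depth.
- env.sign_off(): hands the job in; it is judged then, once.
Trained networks look in a picture, given as the dict that the camera call returned (one of the last four; its "shot" number tells which), for a name from the list of things; names that differ only in an ending like _2 or _b are one class to them, and where a whole thing is asked for, a point or a joint stands for the part that bears it (a point fixed in the world has none). Each returns a list of dicts, best first, with "p" (0 to 1); they miss things now and then, are a little off and sometimes report something else, mostly with a low value. They report only what shows in the picture. A call takes as long as a camera call.
- env.find_in(query, picture): "centre" ([column, row] in pixels, amid what is visible of it).
- env.silhouettes(query, picture): "region" (400x640 bool, what is visible of it) and "centre" ([column, row] in pixels, amid what is visible of it).
- env.pinpoint(query, picture): "centre" ([column, row] in pixels: a listed point, or the origin of a listed thing).
The state is a dict: "time": time; "qpos": joint angles; "qvel": joint speeds; "effort": joint torques, N m; "tcp_pos": TCP position; "orientation": TCP orientation; "force": force on the tool from outside, world axes, zero at the start; "ft_torque": the same for the moment, N m; "width": finger opening in mm; "grip_force": force on a finger pad.
Only numpy, scipy, OpenCV 4.12 (cv2) and the standard library are available. Lean on these libraries where they do the work, as an engineer would, in place of code of your own. Each camera call takes 0.05 s, during which the arm holds its last target. There are 200 camera calls.

## Working session

There is one attempt and no reset: what is moved stays moved. The work goes in short steps, Python scripts to look and compute and a tool call to move; the robot and the scene stay as the last step left them, time stands still between calls to the robot, and variables do not carry over. Pictures are saved under pics/ and viewed, at most 10 in all, crops included, and the job is handed in when it is done.

Besides the shell and the picture viewer there is one more tool, called after "Emit:" by a JSON object that holds its "api" and its "payload", one argument or row to a line. step_arm: Moves the arm, as the interface text tells. Its arguments: {"type":"object","properties":{"motion":{"type":"string"},"force":{"type":"number"}},"required":["motion"]}

```bash
mkdir -p pics
cat > h.py <<'E'
import numpy as np, cv2
from cell import env
def cam(n):
    return env.read_camera(n)
def ray(p,uv):
    f=200/np.tan(np.radians(p["vertical_fov"])/2)
    d=np.array([(uv[0]-p["cx"])/f,(uv[1]-p["cy"])/f]); s=d.copy()
    for _ in range(20): s=d/(1+p["k1"]*(s@s))
    R=cv2.Rodrigues(np.array(p["rvec"],float))[0]; t=np.array(p["tvec"],float).ravel()
    return -R.T@t, R.T@np.array([s[0],s[1],1])
def at(p,uv,z):
    o,d=ray(p,uv); return o+d*(z-o[2])/d[2]
def proj(p,X):
    f=200/np.tan(np.radians(p["vertical_fov"])/2)
    R=cv2.Rodrigues(np.array(p["rvec"],float))[0]; t=np.array(p["tvec"],float).ravel()
    c=R@np.array(X,float)+t; s=c[:2]/c[2]; s=s*(1+p["k1"]*(s@s)); return s*f+[p["cx"],p["cy"]]
def save(p,n): cv2.imwrite("pics/"+n,cv2.cvtColor(p["image"],cv2.COLOR_RGB2BGR))
E
python3 - <<'E'
from h import *
np.set_printoptions(precision=1,suppress=True)
s=env.observe(); print(s)
for n in ("top","scene"):
    p=cam(n); save(p,n+"0.png")
    for q,z in (("rail_left",58),("rail_right",58),("lid_edge",54),("conn_box",0),("catch",46),("presenter_mic",0),("tape",0),("cassette",0),("usb_stick",0)):
        try:
            for r in env.pinpoint(q,p)[:2]: print(n,q,round(r["p"],2),np.array(r["centre"]),at(p,r["centre"],z))
        except Exception as e: print(n,q,e)
E
```

```text
{'time': 0.0, 'qpos': array([ 1.2,  0.1,  1.7,  0. ,  1.4, -0.1]), 'qvel': array([ 0., -0., -0.,  0., -0., -0.]), 'effort': array([ -0. , -42.4, -36.5,  -0. ,   0. ,  -0. ]), 'tcp_pos': array([165.5, 627.9, 230. ]), 'orientation': array([-0.4, -3.1,  0. ]), 'force': array([-0.1, -0.1, -0.3]), 'ft_torque': array([ 0., -0., -0.]), 'grip_force': 0.0, 'width': 85.21962334839199}
top rail_left 0.91 [255.  187.9] [531.  266.2  58. ]
top rail_right 0.78 [338.7 198.5] [500.1  -1.8  58. ]
top lid_edge 0.58 [296.4 182.5] [551.4 134.2  54. ]
top conn_box 0.88 [299.4 180.7] [569.7 126.2   0. ]
top catch it knows: cassette, conn_box, lid_edge, presenter_mic, rail_left, rail_right, tape, usb_stick
top presenter_mic 0.66 [219.4 156.8] [649.2 399.7   0. ]
top presenter_mic 0.34 [251.7 186.6] [547.2 285.7   0. ]
top tape 0.56 [428.3 188.4] [ 549.2 -308.8    0. ]
top tape 0.3 [302.1 178.9] [576.  117.2   0. ]
top cassette 0.74 [199.  241.1] [363.2 450.1   0. ]
top usb_stick 0.71 [229.1 250.7] [333.4 350.4   0. ]
top usb_stick 0.5 [294.7 183.6] [559.5 141.8   0. ]
scene rail_left 0.93 [294.6 166.4] [526.8 270.   58. ]
scene rail_right 0.86 [326.9 225.7] [497.6  -3.7  58. ]
scene lid_edge 0.82 [316.7 192.2] [537.6 134.1  54. ]
scene conn_box 0.58 [331.  200.2] [583.8 121.4   0. ]
scene conn_box 0.56 [324.6 226.1] [512.1  37.3   0. ]
scene catch it knows: cassette, conn_box, lid_edge, presenter_mic, rail_left, rail_right, tape, usb_stick
scene presenter_mic 0.66 [310.1 145.5] [648.5 389.2   0. ]
scene presenter_mic 0.61 [316.4 191.2] [560.7 180.7   0. ]
scene tape 0.58 [397.9 305.2] [ 554.6 -313.1    0. ]
scene cassette 0.58 [231.2 161.4] [362.6 458.8   0. ]
scene usb_stick 0.56 [236.8 185.6] [334.7 339.4   0. ]
scene usb_stick 0.34 [231. 163.] [358.9 451.6   0. ]
```

Run:
```python
from h import *
np.set_printoptions(precision=3,suppress=True)
s=env.observe(); R=cv2.Rodrigues(s["orientation"])[0]; print(R)
a=cv2.imread("pics/top0.png")[130:280,180:460]; b=cv2.imread("pics/scene0.png")[130:330,210:430]
a=cv2.resize(a,None,fx=2.8,fy=2.0*1.4,interpolation=cv2.INTER_CUBIC); cv2.imwrite("pics/a.png",a)
# delta to point above rail centre, 250 high
d=np.array([490,132,300])-s["tcp_pos"]; print(R.T@d/600)
bx=np.array([.994,-.11,0]); print(R.T@bx)
```

```text
[[-0.967  0.255  0.   ]
 [ 0.255  0.967  0.   ]
 [-0.     0.    -1.   ]]
[-0.734 -0.662 -0.114]
[-0.989  0.147  0.   ]
```

View pics/a.png

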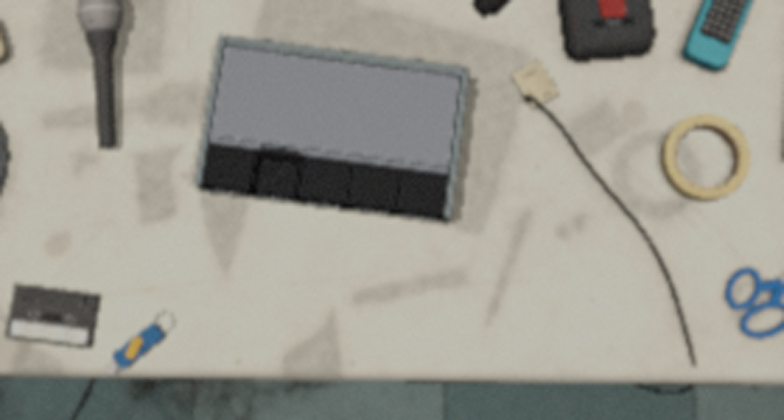

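The groove looks to be in the second block from the left (crop px ~277,170), and everything is clear on the way over at z≈240.

Emit:
{"api": "step_arm", "payload": {
  "motion": "-0.754 -0.573 -0.033 -0.047 -1;-0.754 -0.573 -0.033 -0.047 -1;-0.754 -0.573 -0.033 -0.047 -1;-0.754 -0.573 -0.033 -0.047 -1;-0.754 -0.573 -0.033 -0.047 -1;-0.754 -0.573 -0.033 -0.047 -1;-0.754 -0.573 -0.033 -0.047 -1;-0.754 -0.573 -0.033 -0.047 -1;-0.754 -0.573 -0.033 -0.047 -1;-0.754 -0.573 -0.033 -0.047 -1"
}}

```text
time: 1.9
tcp_pos: [474.3, 232.9, 249.2]
orientation: [0.173, 3.136, 0.001]
force: [0.4, 0.4, -0.2]
width: 0.2
grip_force: 0.0
```

Run:
```python
from h import *
np.set_printoptions(precision=3,suppress=True)
p=cam("wrist"); save(p,"w1.png")
s=env.observe(); print(s["tcp_pos"],cv2.Rodrigues(s["orientation"])[0])
for q,z in (("rail_left",58),("rail_right",58),("lid_edge",54),("conn_box",0)):
    for r in env.pinpoint(q,p)[:2]: print(q,round(r["p"],2),np.array(r["centre"]),at(p,r["centre"],z))
```

```text
[478.339 227.613 249.516] [[-0.993  0.116  0.004]
 [ 0.116  0.993 -0.004]
 [-0.005 -0.004 -1.   ]]
rail_right 0.86 [111.7 219.2] [502.563  -5.637  58.   ]
lid_edge 0.72 [231.9 238.6] [542.293 126.128  54.   ]
conn_box 0.67 [245.9 248.9] [581.489 124.05    0.   ]
```

View pics/w1.png

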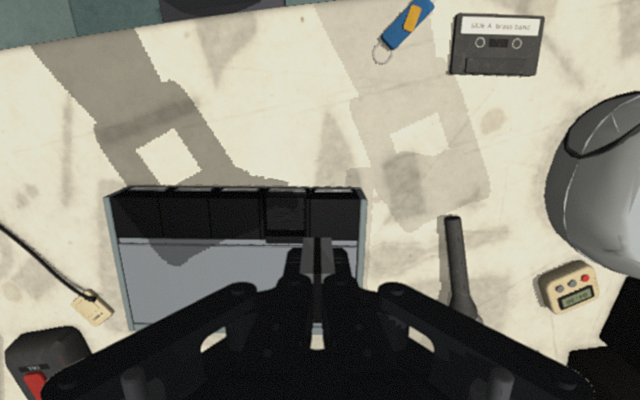

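Wrist view: the groove is in the second block from the left (px ~264–308, row 192–240). The rail spans about 113–363.

Run:
```python
from h import *
np.set_printoptions(precision=1,suppress=True)
p=cam("wrist"); im=p["image"]
c=cv2.cvtColor(im[175:255,95:375],cv2.COLOR_RGB2BGR); c=cv2.convertScaleAbs(c,alpha=2.2,beta=10)
cv2.imwrite("pics/w1c.png",cv2.resize(c,None,fx=2.8,fy=2.8,interpolation=cv2.INTER_CUBIC))
print(env.observe()["tcp_pos"])
```

```text
[472.8 235.4 248.6]
```

View pics/w1c.png

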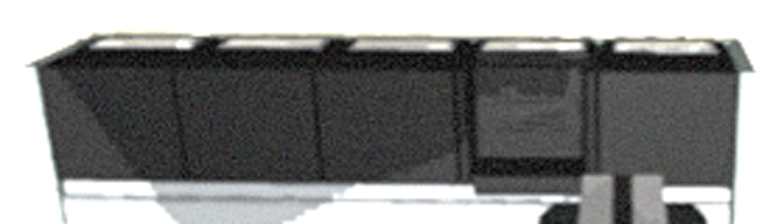

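The contrast crop confirms it: the groove block spans crop columns 463–597, the second from the left in box terms.

Run:
```python
from h import *
np.set_printoptions(precision=1,suppress=True)
for k in range(3):
    p=cam("wrist"); s=env.observe(); print(s["time"],s["tcp_pos"],s["qvel"].round(3))
L={}
for n,u in dict(rf=(38,66),rr=(62,180),lf=(738,70),lr=(733,180),g1=(463,68),g2=(597,70),j1=(175,66),j2=(312,66),g1r=(472,180),g2r=(590,180)).items():
    uv=(95+u[0]/2.8,175+u[1]/2.8); print(n,at(p,uv,58))
pix=cam("top")
for q in("rail_left","rail_right"): print(q,at(pix,env.pinpoint(q,pix)[0]["centre"],58))
```

```text
2.25 [472.6 235.7 248.6] [ 0.  0. -0. -0. -0. -0.]
2.3 [472.6 235.9 248.6] [ 0. -0. -0. -0.  0. -0.]
2.35 [472.6 235.9 248.7] [ 0.  0. -0. -0. -0. -0.]
rf [476.7   1.3  58. ]
rr [525.8  -3.2  58. ]
lf [508.1 277.7  58. ]
lr [554.6 272.4  58. ]
g1 [495.7 170.5  58. ]
g2 [502.1 222.7  58. ]
j1 [482.6  56.9  58. ]
j2 [488.5 111.4  58. ]
g1r [543.3 166.6  58. ]
g2r [548.4 214.5  58. ]Traceback (most recent call last):
  File "<stdin>", line 9, in <module>
IndexError: list index out of range
```

Emit:
{"api": "step_arm", "payload": {
  "motion": "-0.082 -0.141 0.1 0 -1;-0.082 -0.141 0.2 0 -1;-0.082 -0.141 0.289 0 -1;-0.082 -0.141 0.289 0 -1;-0.082 -0.141 0.289 0 -1;-0.082 -0.141 0.289 0 -1;-0.082 -0.141 0.289 0 -1;-0.082 -0.141 0.289 0 -1"
}}

```text
time: 3.25
tcp_pos: [515.1, 146.4, 78.7]
orientation: [0.171, 3.131, 0.002]
force: [-0.3, -0.1, -0.5]
width: -0.2
grip_force: 0.0
```

Run:
```python
from h import *
np.set_printoptions(precision=2,suppress=True)
p=cam("wrist"); save(p,"w2.png"); s=env.observe(); print(s["tcp_pos"],s["force"],cv2.Rodrigues(s["orientation"])[0])
print(proj(p,s["tcp_pos"]))
for n,b in dict(g=(-65,56),g1=(-65,32.5),g2=(-65,79.5)).items(): print(n,proj(p,[579+.994*b[0]+.113*b[1],128-.113*b[0]+.994*b[1],58]))
```

```text
[514.92 146.29  78.49] [ 0.39 -0.32  0.51] [[-0.99  0.11  0.01]
 [ 0.11  0.99  0.  ]
 [-0.01  0.   -1.  ]]
[317.55 252.51]
g [397.85 237.15]
g1 [356.   237.08]
g2 [439.31 237.16]
```

View pics/w2.png

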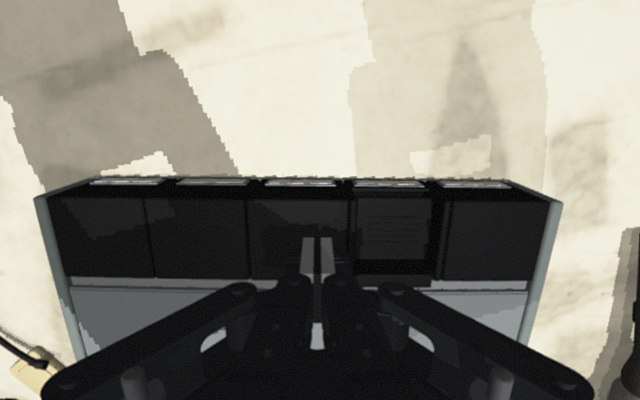

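The groove is at px ~352–437, matching the prediction (356–439). The tip is over the middle of the third block.

Emit:
{"api": "step_arm", "payload": {
  "motion": "0.005 0 0.015 0 -1;0.005 0 0.025 0 -1;0.005 0 0.028 0 -1;0.005 0 0.03 0 -1;0.005 0 0.03 0 -1;0.005 0 0.03 0 -1"
}}

```text
time: 3.9
tcp_pos: [509.2, 145.6, 58.0]
orientation: [-0.173, -3.134, 0.001]
force: [-5.8, -0.6, 9.4]
width: -0.0
grip_force: 4.3
```

Emit:
{"api": "step_arm", "payload": {
  "motion": "0 0.005 -0.0015 0 -1;0 0.015 -0.0015 0 -1;0 0.025 -0.0015 0 -1;0 0.035 -0.0015 0 -1;0 0.045 -0.0015 0 -1;0 0.055 -0.0015 0 -1"
}}

```text
time: 4.5
tcp_pos: [513.6, 179.0, 58.1]
orientation: [-0.173, -3.137, -0.0]
force: [0.3, 0.1, 0.3]
width: -0.5
grip_force: 0.0
```

Emit:
{"api": "step_arm", "payload": {
  "motion": "0 0.008 0 0 -1;0 0.015 0 0 -1;0 0.021 0 0 -1;0 0.021 0 0 -1;0 0.021 0 0 -1"
}}

```text
time: 5.0
tcp_pos: [515.0, 190.9, 58.2]
orientation: [-0.173, -3.137, 0.0]
force: [0.5, -0.9, 0.9]
width: -0.2
grip_force: 0.0
```

Emit:
{"api": "step_arm", "payload": {
  "motion": "0 0 0.005 0 -1;0 0 0.01 0 -1;0 0 0.015 0 -1;0 0 0.017 0 -1;0 0 0.017 0 -1"
}}

```text
time: 5.5
tcp_pos: [514.7, 190.7, 47.6]
orientation: [-0.173, -3.136, 0.0]
force: [0.5, 0.7, -0.0]
width: 0.0
grip_force: 0.0
```

The tip is in the groove, so I press about 5.5 mm past the plate surface.

Emit:
{"api": "step_arm", "payload": {
  "motion": "0 0 0.004 0 -1;0 0 0.007 0 -1;0 0 0.01 0 -1;0 0 0.012 0 -1;0 0 0.012 0 -1;0 0 0.012 0 -1"
}}

```text
time: 6.1
tcp_pos: [515.3, 190.9, 41.2]
orientation: [0.173, 3.136, 0.0]
force: [-0.4, -0.5, 4.8]
width: 0.1
grip_force: 2.3
```

Emit:
{"api": "step_arm", "payload": {
  "motion": "0 0 0.0015 0 -1;0 0 0.0015 0 -1;0 0 0.0015 0 -1;0 0 0.0015 0 -1;0 0 0.0015 0 -1;0 0 0.0015 0 -1;0 0 0.0015 0 -1;0 0 0.0015 0 -1"
}}

```text
time: 6.9
tcp_pos: [515.3, 190.9, 40.2]
orientation: [0.173, 3.136, 0.0]
force: [-0.3, -1.0, 4.8]
width: 0.1
grip_force: 2.6
```

Run:
```python
from h import *
a=cam("wrist");b=cam("scene")
c=cv2.resize(b["image"][120:270,240:400],(640,600))[:400]
cv2.imwrite("pics/w3.png",cv2.cvtColor(cv2.resize(np.hstack([a["image"],c[:, :640]]),(800,250)),cv2.COLOR_RGB2BGR))
print(env.observe()["force"])
```

```text
[-1.75559235 -0.93522869  4.18791423]
```

View pics/w3.png

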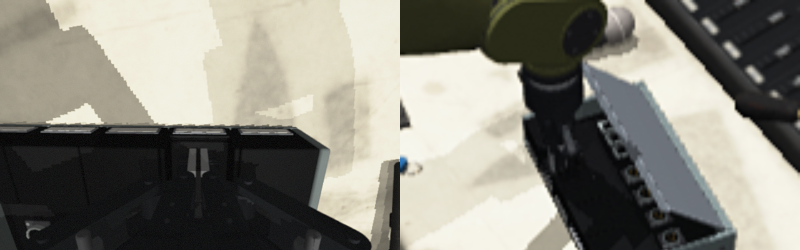

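The scene view shows the lid sprung up and the sockets visible. Next I withdraw upwards and toward the operator.

Emit:
{"api": "step_arm", "payload": {
  "motion": "0 0 -0.04 0 -1;0.03 0 -0.07 0 -1;0.07 -0.03 -0.12 0 -1;0.07 -0.093 -0.15 0 -1;0.07 -0.093 -0.15 0 -1;0.07 -0.093 -0.15 0 -1;0.07 -0.093 -0.15 0 -1;0.07 -0.093 -0.15 0 -1;0.07 -0.093 -0.15 0 -1;0.07 -0.093 -0.15 0 -1"
}}

```text
time: 8.0
tcp_pos: [466.9, 140.4, 129.2]
orientation: [-0.172, -3.136, 0.0]
force: [-0.1, 0.7, 0.1]
width: -0.1
grip_force: 0.0
```

Run:
```python
from h import *
np.set_printoptions(precision=2,suppress=True)
s=env.observe(); print(s["tcp_pos"],s["force"])
b=cam("scene"); cv2.imwrite("pics/s4.png",cv2.cvtColor(cv2.resize(b["image"][100:300,200:440],(720,600)),cv2.COLOR_RGB2BGR))
for r in env.pinpoint("lid_edge",b)[:2]:
    uv=r["centre"]; print(r["p"],uv)
    for th in np.arange(0,2,.1):
        x=78-117*np.cos(th); print(round(th,1),np.linalg.norm(proj(b,[579+.994*x,128-.113*x,56+117*np.sin(th)])-uv).round(1),end="; ")
```

```text
[466.9  140.39 129.25] [-0.06  0.75  0.1 ]
0.6 [331.9, 170.5]
0.0 25.6; 0.1 23.6; 0.2 21.3; 0.3 18.8; 0.4 16.1; 0.5 13.2; 0.6 10.2; 0.7 7.1; 0.8 4.2; 0.9 2.8; 1.0 4.8; 1.1 8.1; 1.2 11.6; 1.3 15.1; 1.4 18.7; 1.5 22.2; 1.6 25.6; 1.7 28.8; 1.8 31.9; 1.9 34.8;
```

View pics/s4.png

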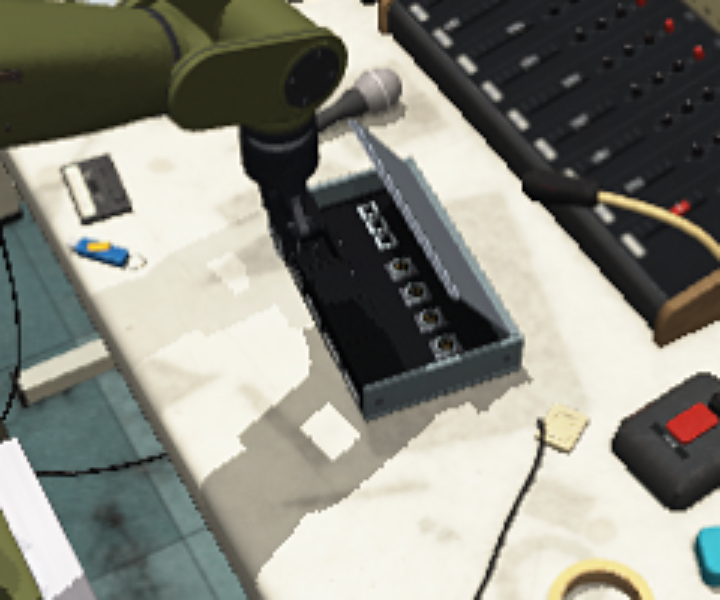

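The lid is half open at about 1.0 rad and stationary. I push slowly at mid-lid.

Emit:
{"api": "step_arm", "payload": {
  "motion": "-0.06 0 0 0 -1;-0.12 0 0 0 -1;-0.16 0 0 0 -1;-0.18 0 0 0 -1;-0.195 0 0 0 -1;-0.21 0 0 0 -1;-0.225 0 0 0 -1;-0.24 0 0 0 -1;-0.255 0 0 0 -1;-0.27 0 0 0 -1"
}}

```text
time: 9.1
tcp_pos: [630.0, 122.1, 132.6]
orientation: [0.172, 3.133, -0.0]
force: [-3.1, -2.0, 11.8]
width: 0.3
grip_force: 2.1
```

Emit:
{"api": "step_arm", "payload": {
  "motion": "-0.012 0 0 0 -1;-0.024 0 0 0 -1;-0.036 0 0 0 -1;-0.048 0 0 0 -1;-0.055 0 0 0 -1;-0.055 0 0 0 -1"
}}

```text
time: 9.7
tcp_pos: [661.2, 118.5, 129.4]
orientation: [-0.173, -3.136, 0.0]
force: [-0.1, 0.5, 0.1]
width: 0.2
grip_force: 0.0
```

Run:
```python
from h import *
np.set_printoptions(precision=2,suppress=True)
b=cam("scene"); t=cam("top")
cv2.imwrite("pics/s5.png",cv2.cvtColor(np.hstack([cv2.resize(b["image"][100:260,240:400],(400,400)),cv2.resize(t["image"][120:220,230:330],(400,400))]),cv2.COLOR_RGB2BGR))
s=env.observe(); print(s["tcp_pos"],s["force"])
```

```text
[660.47 118.58 129.01] [-0.11 -0.18 -0.56]
```

View pics/s5.png

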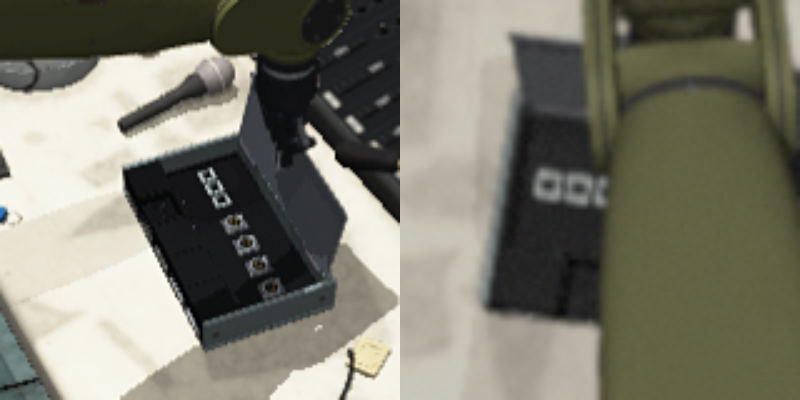

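The lid leans back past upright with the finger in front of it. I back off to clear it.

Emit:
{"api": "step_arm", "payload": {
  "motion": "0.05 0 0 0 -1;0.1 0 0 0 -1;0.2 0 -0.05 0 -1;0.25 0 -0.2 0 -1;0.25 0 -0.2 0 -1;0.25 0 -0.2 0 -1;0.25 0 -0.2 0 -1;0.25 0 -0.2 0 -1;0.25 0 -0.2 0 -1;0.25 0 -0.2 0 -1"
}}

```text
time: 10.8
tcp_pos: [511.3, 134.8, 247.6]
orientation: [-0.173, -3.133, 0.001]
force: [0.4, 0.1, 1.1]
width: -0.1
grip_force: 0.0
```

Run:
```python
from h import *
np.set_printoptions(precision=2,suppress=True)
s=env.observe(); print(s["time"],s["tcp_pos"],s["force"])
b=cam("scene"); t=cam("top"); w=cam("wrist")
im=b["image"].copy()
for p,n in((b,"s"),(t,"t")):
  for th in (1.5,1.65,1.8,1.95):
    for y in (138,-138):
      x=78-117*np.cos(th); q=proj(p,[579+.994*x+.113*y,128-.113*x+.994*y,56+117*np.sin(th)]); print(n,th,y,q)
      cv2.circle(p["image"],tuple(int(v) for v in q.round()),0,(255,0,0) if th!=1.65 else (0,255,0),-1)
cv2.imwrite("pics/s6.png",cv2.cvtColor(np.hstack([cv2.resize(b["image"][100:260,240:400],(400,400),interpolation=0),cv2.resize(t["image"][130:210,240:350],(400,291),interpolation=0)[:291] if 0 else cv2.resize(t["image"][120:220,245:345],(400,400),interpolation=0)]),cv2.COLOR_RGB2BGR))
```

```text
10.8 [511.33 134.83 247.56] [0.38 0.1  1.09]
s 1.5 138 [331.7 129.6]
s 1.5 -138 [368.89 187.1 ]
s 1.65 138 [336.58 128.21]
s 1.65 -138 [374.21 185.38]
s 1.8 138 [341.37 127.44]
s 1.8 -138 [379.37 184.28]
s 1.95 138 [345.94 127.31]
s 1.95 -138 [384.24 183.82]
t 1.5 138 [254.57 136.44]
t 1.5 -138 [346.65 147.82]
t 1.65 138 [255.48 130.9 ]
t 1.65 -138 [347.28 142.23]
t 1.8 138 [256.48 125.76]
t 1.8 -138 [347.82 137.02]
t 1.95 138 [257.55 121.18]
t 1.95 -138 [348.24 132.34]
```

View pics/s6.png

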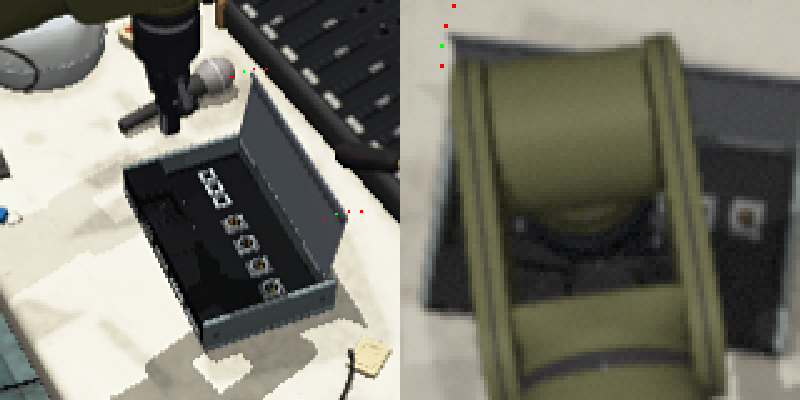

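The lid stands at about 1.72 rad, only just past the requirement. I give it a further gentle push for margin.

Emit:
{"api": "step_arm", "payload": {
  "motion": "0 0 0.08 0 -1;0 0 0.16 0 -1;-0.08 0 0.2 0 -1;-0.15 0 0.2 0 -1;-0.2 0 0.2 0 -1;-0.23 0 0.2 0 -1;-0.245 0 0.2 0 -1;-0.255 0 0.2 0 -1;-0.262 0 0.2 0 -1;-0.268 0 0.2 0 -1"
}}

```text
time: 11.95
tcp_pos: [670.9, 117.6, 129.6]
orientation: [-0.172, -3.135, 0.0]
force: [-2.1, -0.5, -0.1]
width: -0.2
grip_force: 0.5
```

Force is about 2 N, so the finger is pushing gently. A little more, then I withdraw.

Emit:
{"api": "step_arm", "payload": {
  "motion": "-0.004 0 0 0 -1;-0.006 0 0 0 -1;-0.006 0 0 0 -1"
}}

```text
time: 12.25
tcp_pos: [675.2, 117.1, 130.2]
orientation: [0.173, 3.136, 0.0]
force: [-0.2, 0.1, -0.1]
width: -0.1
grip_force: 0.2
```

Emit:
{"api": "step_arm", "payload": {
  "motion": "0.03 0 0 0 -1;0.1 0 0 0 -1;0.2 0 -0.05 0 -1;0.27 0 -0.2 0 -1;0.27 0 -0.2 0 -1;0.27 0 -0.2 0 -1;0.27 0 -0.2 0 -1;0.27 0 -0.2 0 -1;0.27 0 -0.2 0 -1;0.27 0 -0.2 0 -1"
}}

```text
time: 13.25
tcp_pos: [513.9, 134.5, 247.5]
orientation: [-0.173, -3.133, 0.001]
force: [-0.4, 0.3, -0.1]
width: 0.2
grip_force: 0.0
```

Run:
```python
from h import *
b=cam("scene"); t=cam("top")
for p in (b,t):
  for th in (1.65,1.8,1.95):
    for y in (138,-138):
      x=78-117*np.cos(th); q=proj(p,[579+.994*x+.113*y,128-.113*x+.994*y,56+117*np.sin(th)])
      cv2.circle(p["image"],tuple(int(v) for v in q.round()),0,(255,0,0) if th!=1.65 else (0,255,0),-1)
cv2.imwrite("pics/s7.png",cv2.cvtColor(np.hstack([cv2.resize(b["image"][100:260,240:400],(400,400),interpolation=0),cv2.resize(t["image"][115:215,250:350],(400,400),interpolation=0)]),cv2.COLOR_RGB2BGR))
for q in("presenter_mic","tape","cassette","usb_stick"):
    print(q,[at(b,r["centre"],0).round() for r in env.pinpoint(q,b)[:1]])
```

```text
presenter_mic [array([649., 393.,   0.])]
tape [array([ 558., -313.,    0.])]
cassette [array([359., 447.,   0.])]
usb_stick [array([317., 356.,   0.])]
```

View pics/s7.png

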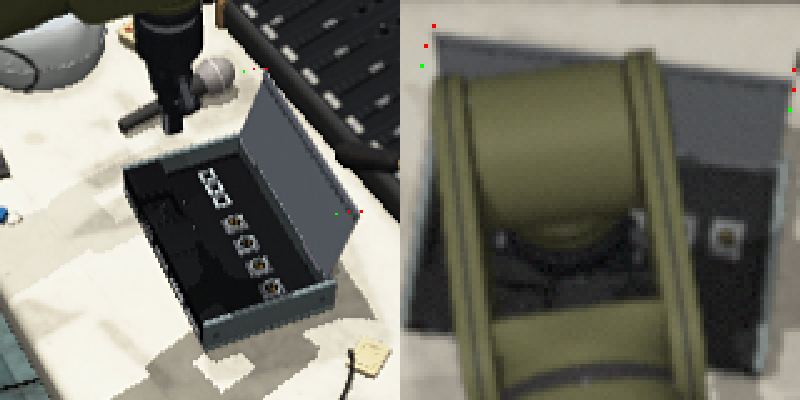

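The lid is now well back, near 1.9 rad, and the arm is clear.

```bash
python3 -c "
from cell import env
print(env.sign_off())"
```

```text
the job is handed in; nothing more can be done
None
```

I opened the connection box with the fingertip and handed the job in at about 13 s: the lid stands back at about 1.9 rad by the camera and the arm is clear. I never moved near the things around the box, but the sign-off gave no verdict.

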